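Post an amber lump through the spring flap

ROBOT

A 6-joint arm with a two-finger parallel gripper is mounted at the origin on a cart in front of the work surface, level with it; the furniture and walls round the work are solid. World frame = base frame: x ahead of the robot, y to its left, z up, the work surface at z = 0. Lengths are in m, angles in rad, forces in N, time in s.
With the tool pointing down it reaches from about 0.35 to 0.725 m from the base axis. Payload 4.3 kg.
Tool frame: the origin (TCP) lies at the very end of the fingers, on their centre line; the grasp point (between the pads) lies 19 mm behind it; z points along the fingers, y is the line along which they close (so a half turn about z gives the same grasp; the last joint's range is limited). The gripper opens to 85 mm and grips with 20 to 120 N. Pads are 22 mm wide; open, the fingers measure 114 mm over their backs; the gripper's body (76 mm by 85 mm) begins 54 mm behind the grasp point. The pads swing forward as they close: fully open they stand 13 mm farther back than shut.
Start: joints at [1.153, 0.377, 0.081, 1.274, 0, 1.46], TCP at [0.174, 0.548, 0.231] pointing down, gripper open.
Joint ranges: [-2.72, 2.72], [-0.84, 1.66], [-1.02, 1.22], [-1.77, 2.12], [-1.37, 1.28], [-3.14, 3.14]. Speed limits (rad/s): [2.57, 2.57, 3.14, 3.14, 3.14, 3.14].

INTERFACE

Orientations are given as a rotation vector (axis times angle).
In Python, from cell import status, optics, ticket gives the robot as it stands. The module is installed in compiled form; this text tells all that it offers.
- The arm moves only by the tool play_rows, never from a script. Its argument "moves" is one flat list of numbers, 5 for each row, row after row: the shift along the world's x, y, z in mm, then the turn about the world's z in rad, then the finger opening in mm, from 0 to 85.4. In form: [tx, ty, tz, twist, claw, tx, ty, tz, twist, claw, ...]. A call has 1 to 12 rows; each row shifts and turns the commanded pose from where the row before left it; what a row does not reach is not made up. A row lasts 1/8 s, in which the tool goes at most 62.5 mm and 10.7 degrees, less where a joint would pass 70% of its speed; a pose out of reach is approached as far as the arm can. A call with a gripper value outside its range is refused whole. The fingers move at their own pace and stop on an object; "newtons" is the grip in N (left out, the last holds). Time passes only in rows, so rows that do not move let the fingers close. It gives the time, the measured TCP pose, the force, the opening and the grip force at its end, in the units of the state.
- status.sense(): the state, without advancing time (a new reading comes with each control period).
- optics.capture(name): name is "scene" or "top"; returns the picture (480x640x3 uint8, red, green, blue); there is no depth.
- optics.camera_model(name): a dict with "K" (3x3 intrinsics, pixels), "R" (3x3) and "t" (3): a world point X has camera coordinates R X + t. Camera axes: x right, y down, z forward; pixel columns grow to the right and rows downward; lengths in m; the calibration is good to about 2 mm. A picture is of the moment at which its call begins. camera_model takes no time and is no camera call.
- ticket.job_done(): hands the job in; it is judged then, once.
Trained networks look in the newest picture that a camera, given by its name, has taken for a name from the list of things; names that differ only in an ending like _2 or _b are one class to them, and where a whole thing is asked for, a point or a joint stands for the part that bears it (a point fixed in the world has none). Each returns a list of dicts, best first, with "score" (0 to 1); they miss things now and then, are a little off and sometimes report something else, mostly with a low value. They report only what shows in the picture. A call takes as long as a camera call. They do not tell look-alikes from the thing itself.
- optics.find_in(name, camera): "pixel" ([column, row] in pixels, amid what is visible of it).
- optics.silhouettes(name, camera): "region" (480x640 bool, what is visible of it) and "pixel" ([column, row] in pixels, amid what is visible of it).
The state is a dict: "time": time; "joints": joint angles; "qvel": joint speeds; "joint_torque": joint torques, N m; "ee_pos": TCP position; "tcp_rot": TCP orientation; "force": force on the tool from outside, world axes, zero at the start; "ft_torque": the same for the moment, N m; "finger_gap": finger opening in m; "grip_force": force on a finger pad.
Only numpy, scipy, OpenCV 4.12 (cv2) and the standard library are available. Lean on these libraries where they do the work, as an engineer would, in place of code of your own. Each camera call takes 0.05 s, during which the arm holds its last target. There are 200 camera calls.

TASK

Drop the brown amber lump that lies on the ledge of the plywood collecting box into the box: push the self-closing metal flap wide open with one fingertip and, while that finger keeps it open until the lump has dropped, push the lump through the doorway and off the ledge with the other finger. Only push the lump, never lift it, and do not let the lump and the flap press against each other; then take the hand away so that the flap swings fully shut. Leave the vial, the glue bottle and the needle stand beside the box where they are.

Things in the scene. Friction and masses are not known exactly. Their poses are not given: they have to be found in the camera images.
- drop_box: Plywood collecting box fixed to the table, 228 mm long (x), 128 mm wide (y). Origin: at table height under the middle of the doorway; +x points from the ledge through the doorway into the well, +y to the flap's hinge side. Doorway between two posts (inner faces y = +-52 mm, tops 75 mm above the table), open above, so that fingers pointing down can pass through it.
- flap (a joint): Spring flap closing the doorway: an upright metal leaf 4 mm thick, 98 mm long from the pin, its lower edge 47 mm and top edge 79 mm above the table. 0 = shut (leaf along the doorway), positive = swung into the space over the well, in rad, up to 1.6. A damped spring always drives it shut: about 0.15 N m when shut, 0.22 N m wide open.
- flap_mid (a point): Middle of the flap's leaf, about half-way up (62 mm above the table when shut). Moves with the flap.
- lump_center (a point): Centre (half-way up) of the brown amber lump, 20 x 33 x 17 mm, about 16 g, long side along its y axis, flat on the ledge, on the side away from the hinge (40 to 65 mm before the doorway, 17 to 30 mm to the side of its middle). The only lump on the ledge. It slides easily and falls into the well once its centre is past the ledge's end.
- vial_center (a point): Centre of the corked glass vial, 19 mm across, 48 mm tall, standing loose on the table on the hinge side of the box; to be left alone.
- glue_bottle_center (a point): Centre of the small glue bottle, 34 mm across, 86 mm tall, standing loose on the table on the hinge side of the box; to be left alone.
- needle_stand_center (a point): Centre of the cork of the needle stand (cork 40 mm across, 15 mm high, needles up to 46 mm), loose on the table on the side of the box away from the hinge; to be left alone.
- ledge_end (a point): Middle of the ledge's end, 4 mm past the doorway, at ledge height (45 mm above the table); axes as the box's. The flat ledge runs from here 104 mm back to the box's x = -100 mm, with side rails 8 mm high (inner faces y = +-56 mm). Past this edge is a sheer drop into the well.
- well (a point): Middle of the well's floor, 6 mm above the table. The well is open at the top; inside, the box's x = 4 to 120 mm, y = +-56 mm; its side and back walls end 70 mm above the table. A flatter lump is fixed in its back corner on the hinge side.
- flap_pin (a point): The flap's upright hinge pin, at ledge height, at the box's x = 0, y = +50 mm. A finger some 22 mm from the pin opens the flap wide with a short push (about 7 N there); it must be ahead of the finger that pushes the lump, since the lump passes clear of the flap only once that is open by about 1 rad.
Mind the look-alikes: they are no part of the job. Leave any purple or yellow look-alike of the part that bears lump_center alone.

How it is judged:
On the way, in this order (a step that is already met when the one before it is completed fails the run):
1. the fingers hold the flap open by at least 0.8 rad while the lump still lies on the ledge before the doorway (value of joint flap above 0.8 rad and contact force between the fingers and flap above 0.3 N and x of lump_center in the frame of drop_box between -0.1 and -0.001 m and z of lump_center in the frame of drop_box between 0.045 and 0.075 m), for 0.1 s.
2. the lump is down in the well while the fingers still hold the flap open by at least 0.7 rad (value of joint flap above 0.7 rad and contact force between the fingers and flap above 0.3 N and x of lump_center in the frame of drop_box between 0.006 and 0.118 m and y of lump_center in the frame of drop_box between -0.056 and 0.056 m and z of lump_center in the frame of drop_box between 0 and 0.035 m), for 0.1 s.
At the end, for the whole second after the job is handed in: The lump lies at rest in the well of the box (its centre within the well's walls and lower than 35 mm above the table), the flap is shut to within 0.06 rad, and the vial, glue bottle and needle stand are within 15 mm of where they stood (value of joint flap below 0.06 rad and linear speed of lump below 0.02 m/s and x of lump_center in the frame of drop_box between 0.006 and 0.118 m and y of lump_center in the frame of drop_box between -0.056 and 0.056 m and z of lump_center in the frame of drop_box between 0 and 0.035 m and distance of each of vial_center, glue_bottle_center, needle_stand_center from where it was at the start of the episode below 0.015 m); the robot touches nothing.
It fails at once if the lump and the flap press on each other with more than 1.5 N (contact force between lump and flap above 1.5 N).
It fails at once if the lump is lifted (its centre more than 75 mm above the table; it starts at 53 mm) (height (world z) of lump_center above 0.075 m).
It fails at once if the lump falls off the box (height (world z) of lump_center below 0.04 m and not (x of lump_center in the frame of drop_box between 0 and 0.122 m and y of lump_center in the frame of drop_box between -0.062 and 0.062 m)).
It fails at once if the vial, glue bottle or needle stand is displaced by more than 15 mm (distance of any of vial_center, glue_bottle_center, needle_stand_center from where it was at the start of the episode above 0.015 m).
It also fails if it takes over 42 s, if anything falls off the work surface, if the arm or the gripper's body presses on something with over 40 N, if the wrist force passes 120 N, or if a joint passes its speed limit or range.

## Working session

There is one attempt and no reset: what is moved stays moved. The work goes in short steps, Python scripts to look and compute and a tool call to move; the robot and the scene stay as the last step left them, time stands still between calls to the robot, and variables do not carry over. Pictures are saved under pics/ and viewed, at most 10 in all, crops included, and the job is handed in when it is done.

Besides the shell and the picture viewer there is one more tool, called in YAML: its name, and indented under it one key for each argument. play_rows: Moves the arm, as the interface text tells. Its arguments: {"type":"object","properties":{"moves":{"type":"array"},"newtons":{"type":"number"}},"required":["moves"]}

```bash
mkdir -p pics; cat > h.py <<'E'
import numpy as np, cv2
from cell import status, optics, ticket
def ray(cam,px,z):
    m=optics.camera_model(cam);K,R,t=[np.array(m[k]) for k in("K","R","t")]
    d=R.T@np.linalg.inv(K)@np.array([px[0],px[1],1.]);c=-R.T@t
    return c+d*(z-c[2])/d[2]
def proj(cam,X):
    m=optics.camera_model(cam);K,R,t=[np.array(m[k]) for k in("K","R","t")]
    p=K@(R@np.array(X)+t);return p[:2]/p[2]
def save(cam,fn):
    im=optics.capture(cam);cv2.imwrite('pics/'+fn,im[:,:,::-1]);return im
E
python3 - <<'E'
from h import *
np.set_printoptions(precision=4,suppress=True)
a=save('top','top0.png');b=save('scene','sc0.png')
cv2.imwrite('pics/both.png',cv2.resize(np.hstack([a,b])[:,:,::-1],(800,300)))
hs={'lump_center':.053,'flap':.065,'drop_box':.05,'vial_center':.024,'glue_bottle_center':.043,'needle_stand_center':.01}
for n,z in hs.items():
  for cam in('top','scene'):
    for d in optics.find_in(n,cam)[:4]: print(n,cam,round(d['score'],2),np.round(d['pixel']),ray(cam,d['pixel'],z))
print(status.sense())
E
```

```text
lump_center top 0.67 [375. 125.] [ 0.752  -0.2315  0.053 ]
lump_center top 0.6 [256. 343.] [ 0.4032 -0.0461  0.053 ]
lump_center top 0.52 [354. 299.] [ 0.4743 -0.1994  0.053 ]
lump_center scene 0.66 [383. 338.] [ 0.3923 -0.0112  0.053 ]
lump_center scene 0.64 [386. 238.] [ 0.473  -0.2006  0.053 ]
lump_center scene 0.4 [260. 188.] [ 0.7377 -0.1989  0.053 ]
flap top 0.62 [354. 264.] [ 0.5283 -0.1988  0.065 ]
flap scene 0.69 [360. 229.] [ 0.5186 -0.1874  0.065 ]
drop_box top 0.88 [352. 254.] [ 0.5454 -0.1957  0.05  ]
drop_box scene 0.63 [350. 231.] [ 0.537  -0.1862  0.05  ]
drop_box scene 0.53 [382. 201.] [ 0.5187 -0.2811  0.05  ]
vial_center scene 0.6 [337. 286.] [ 0.5118 -0.0845  0.024 ]
vial_center scene 0.23 [356. 226.] [ 0.5436 -0.2221  0.024 ]
glue_bottle_center top 0.55 [291. 210.] [ 0.6157 -0.0989  0.043 ]
glue_bottle_center scene 0.8 [288. 257.] [ 0.6103 -0.0876  0.043 ]
glue_bottle_center scene 0.52 [386. 238.] [ 0.4768 -0.2081  0.043 ]
needle_stand_center top 0.97 [409. 262.] [ 0.5344 -0.2915  0.01  ]
needle_stand_center scene 0.69 [353. 225.] [ 0.5534 -0.2331  0.01  ]
needle_stand_center scene 0.51 [288. 258.] [ 0.624  -0.1064  0.01  ]
needle_stand_center scene 0.44 [381. 201.] [ 0.5323 -0.3132  0.01  ]
{'time': 0.7, 'joints': array([1.1527, 0.3773, 0.081 , 1.2744, 0.    , 1.4605]), 'qvel': array([-0.    , -0.0001,  0.0015,  0.0019, -0.0003, -0.0001]), 'joint_torque': array([ -0.0002, -46.337 ,  27.0095,   0.0001,  -0.0004,   0.    ]), 'ee_pos': array([0.1742, 0.548 , 0.2314]), 'tcp_rot': array([0.4816, 3.1044, 0.0002]), 'force': array([ 0.0256, -0.2336,  0.7781]), 'ft_torque': array([-0.0665, -0.0273, -0.0141]), 'grip_force': 0.0, 'finger_gap': 0.08539129157295273}
```

View pics/top0.png

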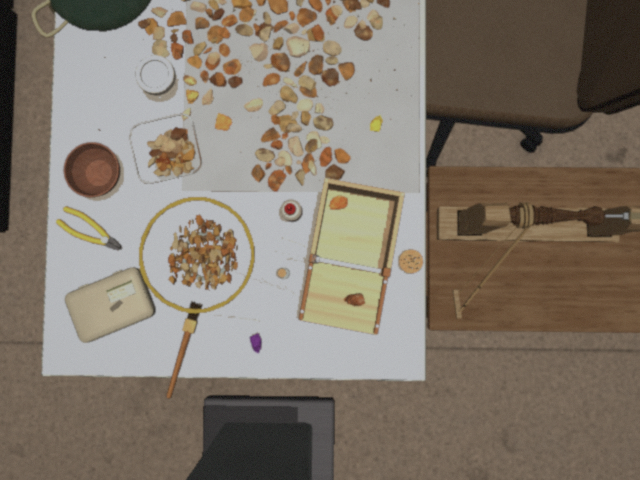

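View pics/sc0.png

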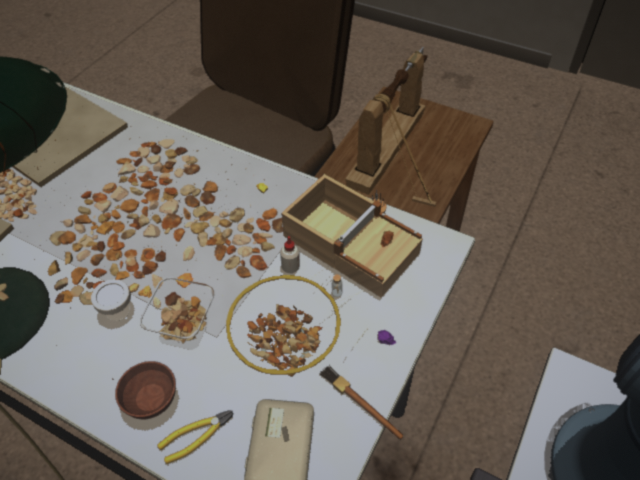

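The pictures show the box at about (352,254) in the top view, ledge end towards the robot. Candidates for the lump in the top view:
- Brown on the ledge: (354,299)
- Purple: (256,343)
- Yellow: (375,125)
- Orange lump fixed in the well: (339,202)

By the description it is the brown one at (354,299). I'll check it in a crop and fit the box pose.

```bash
python3 - <<'E'
from h import *
np.set_printoptions(precision=4,suppress=True)
a=save('top','top1.png')
s={n:optics.silhouettes(n,'top') for n in('drop_box','flap','lump_center','vial_center','needle_stand_center','glue_bottle_center')}
cam='top'
for n in s:
  for d in s[n][:4]:
    r=d['region'].astype(np.uint8);ys,xs=np.nonzero(r)
    print(n,round(d['score'],2),d['pixel'],r.sum(),cv2.minAreaRect(np.c_[xs,ys].astype(np.float32)))
# initial box guess, from lumps: refine with silhouette IoU
from scipy.optimize import minimize
m=s['drop_box'][0]['region'].astype(np.uint8)
for d in s['flap'][:1]+[e for e in s['lump_center'] if abs(e['pixel'][0]-354)<8 and abs(e['pixel'][1]-299)<8]: m|=d['region'].astype(np.uint8)
m=cv2.morphologyEx(m,cv2.MORPH_CLOSE,np.ones((9,9)))
# box hull: ledge floor/rails 53mm high x -108..4, well walls 70 high to 120+
def pts(p):
  x,y,th=p;c,sn=np.cos(th),np.sin(th)
  L=[(bx,by,z) for by in(-.064,.064) for bx,z in((-.1,.053),(-.1,0),(.128,.07),(.128,0),(0,.075))]
  return np.array([proj(cam,(x+c*u-sn*v,y+sn*u+c*v,z)) for u,v,z in L])
S=4
def cost(p):
  k=np.zeros((480,640),np.uint8);big=np.zeros((480*S//1,640*S),np.uint8)
  h=cv2.convexHull((pts(p)*S+S/2-.5).astype(np.int32));cv2.fillConvexPoly(big,h,1)
  k=cv2.resize(big.astype(np.float32),(640,480),interpolation=cv2.INTER_AREA)
  return np.abs(k-m).sum()
best=min((minimize(cost,(.525,-.195,t),method='Nelder-Mead',options=dict(initial_simplex=[(.525,-.195,t),(.545,-.195,t),(.525,-.175,t),(.525,-.195,t+.1)])) for t in(-.3,-.15,0)),key=lambda r:r.fun)
print(best.x,best.fun,m.sum());p=best.x
def W(u,v,z): c,sn=np.cos(p[2]),np.sin(p[2]);return (p[0]+c*u-sn*v,p[1]+sn*u+c*v,z)
x0,y0=280,165;Z=4
im=cv2.resize(a[y0:y0+180,x0:x0+150,::-1],None,fx=Z,fy=Z,interpolation=cv2.INTER_CUBIC)[:, :]
im=cv2.resize(im,None,fx=.83,fy=.83);Z*=.83
def dr(P,col): 
  q=[tuple(((np.array(proj(cam,W(*x)))+.5-[x0,y0])*Z).astype(int)) for x in P]
  for i in range(len(q)-1): cv2.line(im,tuple(map(int,q[i])),tuple(map(int,q[i+1])),col,1)
dr([(-.1,-.056,.053),(-.1,.056,.053),(0,.056,.053),(0,-.056,.053),(-.1,-.056,.053)],(255,0,0))
dr([(0,.05,.079),(0,-.048,.079)],(0,0,255))
dr([(.004,-.056,.07),(.12,-.056,.07),(.12,.056,.07),(.004,.056,.07)],(0,255,0))
dr([(-.1,-.064,.0),(-.1,.064,.0)],(255,255,0))
cv2.imwrite('pics/crop.png',im)
for d in s['lump_center']:
  w=ray(cam,d['pixel'],.056)-np.array([p[0],p[1],0]);c,sn=np.cos(p[2]),np.sin(p[2]);print('lump box',d['score'],c*w[0]+sn*w[1],-sn*w[0]+c*w[1])
E
```

```text
drop_box 0.71 [352.0, 253.8] 11751 ((350.72869873046875, 256.3184509277344), (83.32460021972656, 146.98193359375), 10.954063415527344)
flap 0.7 [351.1, 267.5] 341 ((348.9365539550781, 264.8454895019531), (65.29548645019531, 6.262585639953613), 10.407711029052734)
flap 0.25 [351.8, 255.4] 11852 ((351.1572570800781, 256.0973205566406), (83.4653549194336, 147.94320678710938), 10.713123321533203)
lump_center 0.79 [354.4, 300.4] 197 ((354.5, 299.0), (12.0, 19.0), 90.0)
lump_center 0.74 [257.3, 342.0] 166 ((256.5377197265625, 343.132080078125), (17.856870651245117, 10.851484298706055), 74.05460357666016)
lump_center 0.46 [376.8, 123.9] 159 ((376.0, 123.5), (15.0, 12.0), 90.0)
lump_center 0.39 [348.3, 255.6] 11784 ((351.09527587890625, 255.84103393554688), (84.49639892578125, 146.60189819335938), 10.954063415527344)
vial_center 0.57 [281.8, 270.9] 115 ((283.0, 273.0), (10.0, 12.0), 90.0)
vial_center 0.39 [351.7, 253.9] 11502 ((350.96649169921875, 256.0341796875), (82.4827880859375, 145.65940856933594), 10.713122367858887)
needle_stand_center 0.9 [408.9, 259.2] 462 ((410.5000305175781, 261.5), (22.62741470336914, 24.041629791259766), 45.0)
glue_bottle_center 0.86 [292.1, 207.2] 395 ((291.5, 210.0), (22.0, 21.0), 90.0)
[ 0.5271 -0.1916 -0.1762] 238.6875 11953
lump box 0.79 -0.05252788480656182 -0.018276132925619356
lump box 0.74 -0.1445745364625493 0.11901159242540882
lump box 0.46 0.229299891480105 -0.0022796566724371872
lump box 0.39 0.014684796628231302 0.003934689804911877
```

View pics/crop.png

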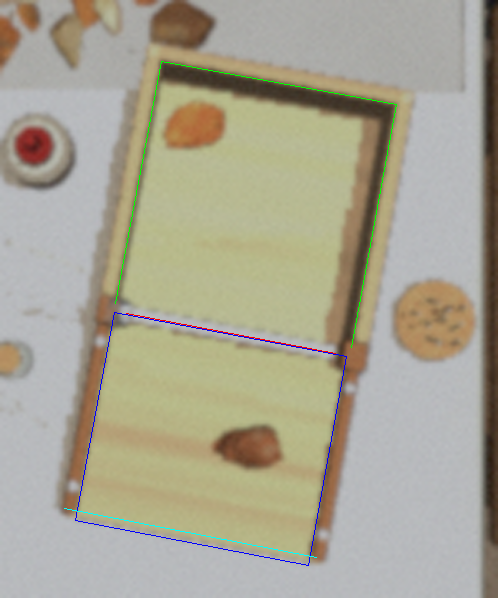

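The crop confirms the brown lump on the ledge, at crop (249,446), and the fitted outline matches the box. In box coordinates the lump is at about (-52,-18) mm. The box is at (0.527,-0.192) with yaw -0.176.

I'll keep the hand fully open and turned about 25° to the box's x. The front finger goes at the flap (y≈+25) and the rear finger behind the lump (y≈-16).

play_rows:
  moves: [40,-45,0,-0.08,85,40,-45,0,-0.08,85,40,-45,0,-0.08,85,40,-45,0,-0.08,85,40,-45,0,-0.08,85,40,-45,0,-0.08,85,8,-60,0,-0.08,85,8,-60,0,-0.08,85,8,-60,0,-0.08,85,8,-60,0,-0.08,85,8,-60,0,-0.08,85,8,-60,0,-0.08,85]

```text
time: 2.55
ee_pos: [0.4623, -0.084, 0.2316]
tcp_rot: [1.864, 2.528, 0.001]
force: [0.6, -0.1, 1.0]
finger_gap: 0.0847
grip_force: 0.0
```

play_rows:
  moves: [4,-50,-30,-0.04,85,0,-42,-40,0,85,0,0,-40,0,85,0,0,0,0,85]

```text
time: 3.05
ee_pos: [0.4633, -0.173, 0.1186]
tcp_rot: [-1.908, -2.487, 0.002]
force: [-0.2, 0.9, 0.9]
finger_gap: 0.0848
grip_force: 0.0
```

```bash
python3 - <<'E'
from h import *
a=save('top','top2.png');b=save('scene','sc2.png')
A=cv2.resize(a[150:350,270:430,::-1],(480,600),interpolation=cv2.INTER_CUBIC)
B=cv2.resize(b[120:320,270:440,::-1],(510,600),interpolation=cv2.INTER_CUBIC)
cv2.imwrite('pics/c2.png',cv2.resize(np.hstack([A,B]),(792,480)));print(status.sense()['ee_pos'],status.sense()['tcp_rot'])
E
```

```text
[ 0.46633084 -0.1737441   0.12213433] [-1.91039324e+00 -2.49397038e+00 -1.92985566e-04]
```

View pics/c2.png

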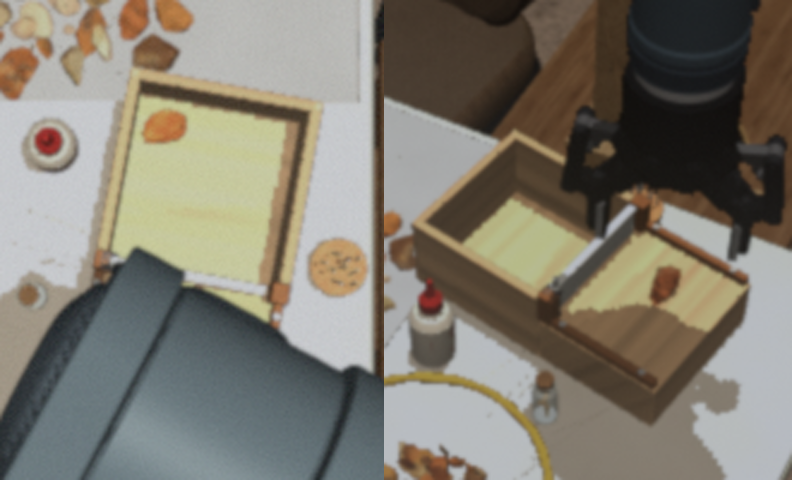

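The top view is mostly hidden by the arm. The scene view shows both fingers clear of the box, the lump at crop (665,283) and the needle stand untouched. Next I'll go down in steps and feel for the ledge.

play_rows:
  moves: [0,-2,-25,0,85,0,0,-25,0,85,0,0,-8,0,85,0,0,-4,0,85,0,0,0,0,85]

```text
time: 3.78
ee_pos: [0.467, -0.1762, 0.0603]
tcp_rot: [1.909, 2.493, 0.001]
force: [-0.3, -0.1, 0.5]
finger_gap: 0.0849
grip_force: 0.0
```

```bash
python3 - <<'E'
from h import *
b=save('scene','sc3.png')
cv2.imwrite('pics/c3.png',cv2.resize(b[140:300,290:450,::-1],(600,600),interpolation=cv2.INTER_CUBIC));s=status.sense();print(s['ee_pos'],s['force'])
E
```

```text
[ 0.46706008 -0.17627586  0.06037875] [-0.42630355 -0.86866007  0.63859573]
```

View pics/c3.png

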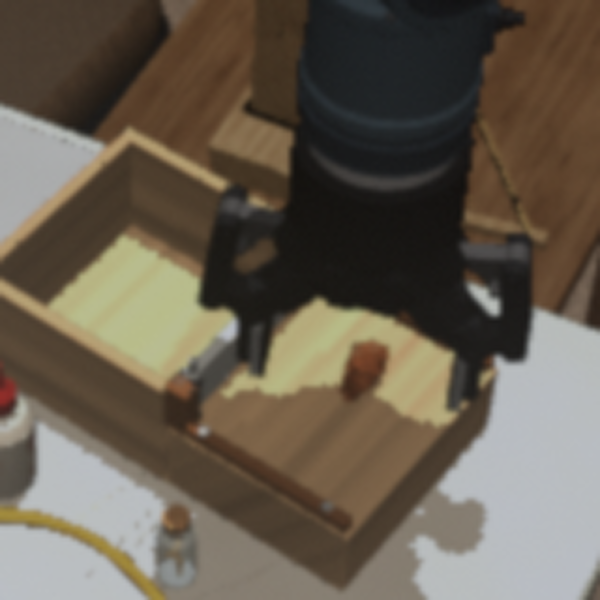

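The lump stands between the two fingers at crop (365,370). The front finger is just before the flap at (258,345) and the rear finger is at the ledge's back end (460,385). I'll feel downwards for the ledge.

play_rows:
  moves: [0,0,-4,0,85,0,0,-3,0,85,0,0,-2,0,85,0,0,0,0,85]

```text
time: 4.32
ee_pos: [0.4659, -0.1759, 0.05]
tcp_rot: [-1.911, -2.493, 0.0]
force: [0.3, -1.1, 0.3]
finger_gap: 0.0856
grip_force: 0.0
```

play_rows:
  moves: [0,0,-2,0,85,0,0,-2,0,85,0,0,0,0,85]

```text
time: 4.7
ee_pos: [0.466, -0.1759, 0.0461]
tcp_rot: [-1.911, -2.493, 0.0]
force: [0.0, -0.0, -0.3]
finger_gap: 0.0852
grip_force: 0.0
```

play_rows:
  moves: [0,0,-2,0,85,0,0,0,0,85]

```text
time: 4.95
ee_pos: [0.4661, -0.1759, 0.0442]
tcp_rot: [-1.911, -2.493, -0.0]
force: [0.3, -1.2, 0.5]
finger_gap: 0.0848
grip_force: 0.0
```

play_rows:
  moves: [0,0,-2,0,85,0,0,-2,0,85,0,0,-2,0,85,0,0,0,0,85]

```text
time: 5.45
ee_pos: [0.466, -0.1759, 0.0381]
tcp_rot: [-1.911, -2.493, 0.0]
force: [0.2, -0.1, -0.4]
finger_gap: 0.0849
grip_force: 0.0
```

play_rows:
  moves: [0,0,-2,0,85,0,0,-1,0,85,0,0,0,0,85]

```text
time: 5.82
ee_pos: [0.4661, -0.1759, 0.0352]
tcp_rot: [-1.911, -2.493, -0.0]
force: [0.9, -0.3, -0.4]
finger_gap: 0.0848
grip_force: 0.0
```

play_rows:
  moves: [0,0,-2,0,85,0,0,-1,0,85,0,0,0,0,85]

```text
time: 6.2
ee_pos: [0.4661, -0.1759, 0.0322]
tcp_rot: [-1.911, -2.493, -0.0]
force: [-0.3, -0.8, 0.5]
finger_gap: 0.0852
grip_force: 0.0
```

play_rows:
  moves: [0,0,-1,0,85,0,0,-1,0,85,0,0,0,0,85]

```text
time: 6.58
ee_pos: [0.4664, -0.176, 0.0319]
tcp_rot: [1.91, 2.493, 0.001]
force: [-5.0, 2.6, 13.9]
finger_gap: 0.0849
grip_force: 7.0
```

```bash
python3 - <<'E'
from h import *
b=save('scene','sc4.png')
cv2.imwrite('pics/c4.png',cv2.resize(b[190:270,330:430,::-1],(750,600),interpolation=cv2.INTER_CUBIC));s=status.sense();print(s['ee_pos'],s['force'])
E
```

```text
[ 0.46636325 -0.17599667  0.03188201] [-5.7972839   1.50551484 13.902046  ]
```

View pics/c4.png

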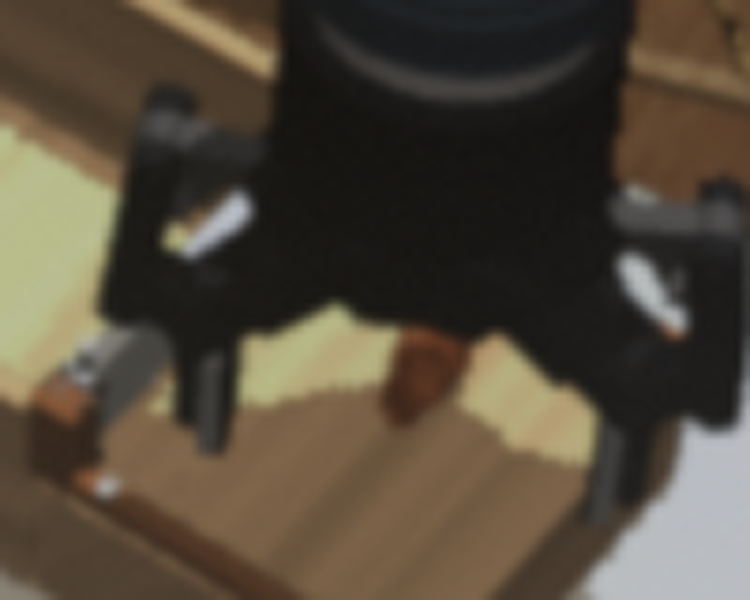

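At TCP z≈32 the tips touch the ledge, so open tips stand 13 mm behind the TCP. The picture shows the front finger just before the flap at (210,450) and the rear finger behind the lump at (600,520). I'll raise 8 mm so the tips are at about 51 mm, then move along the box's +x to open the flap.

play_rows:
  moves: [0,0,8,0,85,5,-1,0,0,85,5,-1,0,0,85,5,-1,0,0,85,5,-1,0,0,85,5,-1,0,0,85,0,0,0,0,85]

```text
time: 7.5
ee_pos: [0.4862, -0.1789, 0.0363]
tcp_rot: [-1.904, -2.486, 0.006]
force: [-10.7, 1.7, 5.3]
finger_gap: 0.085
grip_force: 4.8
```

play_rows:
  moves: [5,-1,1,0,85,5,-1,1,0,85,5,-1,0,0,85,0,0,0,0,85]

```text
time: 8.0
ee_pos: [0.5003, -0.1831, 0.0372]
tcp_rot: [-1.906, -2.485, 0.011]
force: [-7.9, -2.8, -2.9]
finger_gap: 0.085
grip_force: 3.7
```

```bash
python3 - <<'E'
from h import *
b=save('scene','sc5.png')
cv2.imwrite('pics/c5.png',cv2.resize(b[180:270,310:430,::-1],(800,600),interpolation=cv2.INTER_CUBIC));s=status.sense();print(s['ee_pos'],s['force'])
E
```

```text
[ 0.50070486 -0.18329015  0.03735191] [-8.12323831 -2.1754132  -2.35128999]
```

View pics/c5.png

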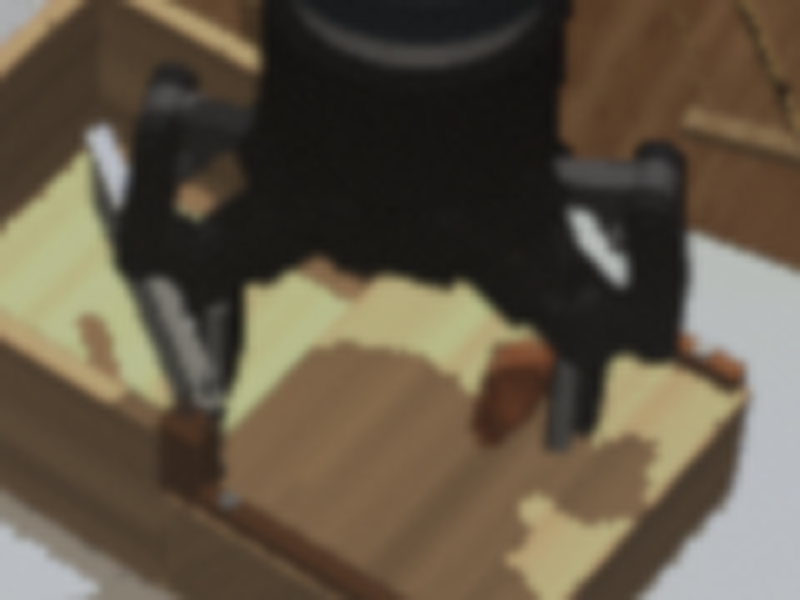

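The flap is held wide open, with the leaf running from (205,400) to (100,140). The rear finger is just reaching the lump at (515,390). I'll push on.

play_rows:
  moves: [5,-1,0,0,85,5,-1,0,0,85,5,-1,0,0,85,5,-1,0,0,85,5,-1,0,0,85,5,-1,0,0,85,5,-1,0,0,85,0,0,0,0,85]

```text
time: 9.05
ee_pos: [0.5415, -0.1914, 0.0399]
tcp_rot: [1.911, 2.493, -0.001]
force: [-1.8, -2.8, -2.3]
finger_gap: 0.0846
grip_force: 1.7
```

```bash
python3 - <<'E'
from h import *
b=save('scene','sc6.png')
cv2.imwrite('pics/c6.png',cv2.resize(b[180:270,310:430,::-1],(800,600),interpolation=cv2.INTER_CUBIC));s=status.sense();print(s['ee_pos'],s['force'])
E
```

```text
[ 0.54151668 -0.19136933  0.0400368 ] [-2.18211249 -2.09736887 -2.14538228]
```

View pics/c6.png

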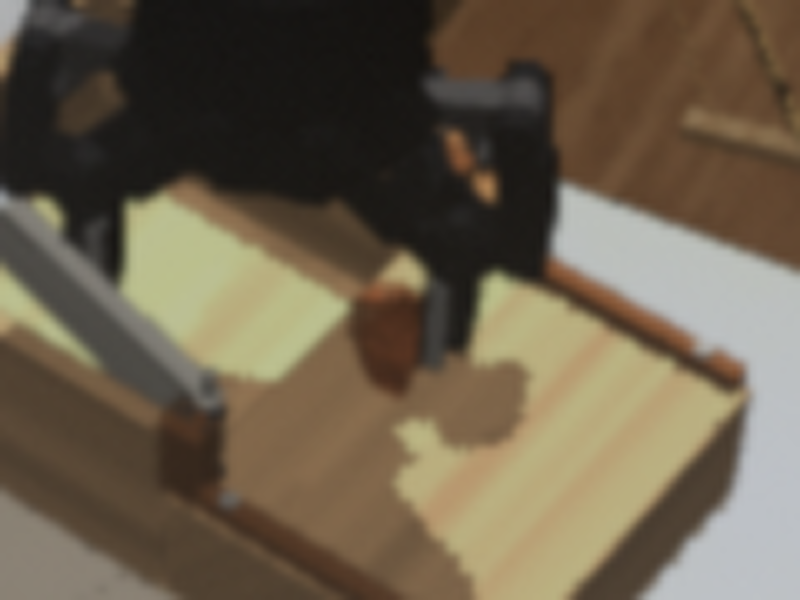

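The lump is at the doorway (390,335), pushed squarely. The flap is open to about 1.3 rad and still loaded. I'll keep pushing.

play_rows:
  moves: [5,-1,0,0,85,5,-1,0,0,85,5,-1,0,0,85,5,-1,0,0,85,3,-1,0,0,85,0,0,0,0,85,0,0,0,0,85]

```text
time: 9.98
ee_pos: [0.565, -0.1963, 0.0406]
tcp_rot: [1.91, 2.492, 0.001]
force: [0.0, -3.0, 0.1]
finger_gap: 0.0846
grip_force: 1.2
```

```bash
python3 - <<'E'
from h import *
b=save('scene','sc7.png')
cv2.imwrite('pics/c7.png',cv2.resize(b[180:270,290:410,::-1],(800,600),interpolation=cv2.INTER_CUBIC));s=status.sense();print(s['ee_pos'],s['force'])
E
```

```text
[ 0.56496521 -0.19633725  0.04058592] [ 0.72424491 -2.24682129  0.21664108]
```

View pics/c7.png

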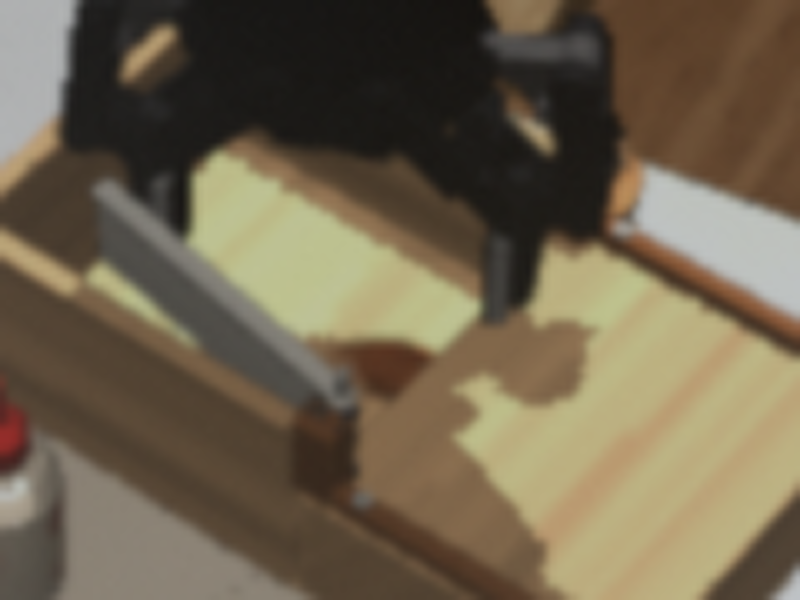

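The lump has dropped and lies in the well just past the sill (380,365), with the flap still held. I'll wait a little, then lift straight up and retreat.

play_rows:
  moves: [0,0,0,0,85,0,0,0,0,85,0,0,15,0,85,0,0,20,0,85,0,0,30,0,85,0,0,40,0,85,0,0,40,0,85,-50,0,20,0,85,-40,30,0,0,85,-20,50,0,0,85,-10,60,0,0,85,0,60,0,0,85]

```text
time: 11.52
ee_pos: [0.443, 0.0063, 0.2065]
tcp_rot: [-1.912, -2.493, -0.003]
force: [0.4, -0.7, 0.6]
finger_gap: 0.0848
grip_force: 0.0
```

play_rows:
  moves: [0,60,0,0,85,0,50,0,0,85,0,0,0,0,85,0,0,0,0,85,0,0,0,0,85,0,0,0,0,85,0,0,0,0,85,0,0,0,0,85,0,0,0,0,85,0,0,0,0,85]

```text
time: 12.78
ee_pos: [0.4442, 0.114, 0.2053]
tcp_rot: [-1.911, -2.494, -0.0]
force: [-0.5, -0.1, -0.1]
finger_gap: 0.0853
grip_force: 0.0
```

```bash
python3 - <<'E'
from h import *
b=save('scene','sc8.png');a=save('top','top8.png')
A=cv2.resize(a[160:350,260:430,::-1],(420,470),interpolation=cv2.INTER_CUBIC)
B=cv2.resize(b[170:310,270:430,::-1],(380,470),interpolation=cv2.INTER_CUBIC)
cv2.imwrite('pics/c8.png',np.hstack([A,B]))
s=status.sense();print(s['time'],s['ee_pos'],s['force'])
E
```

```text
12.875 [0.4441971  0.11404325 0.20531672] [-0.32917872 -0.2208669   0.4476125 ]
```

View pics/c8.png

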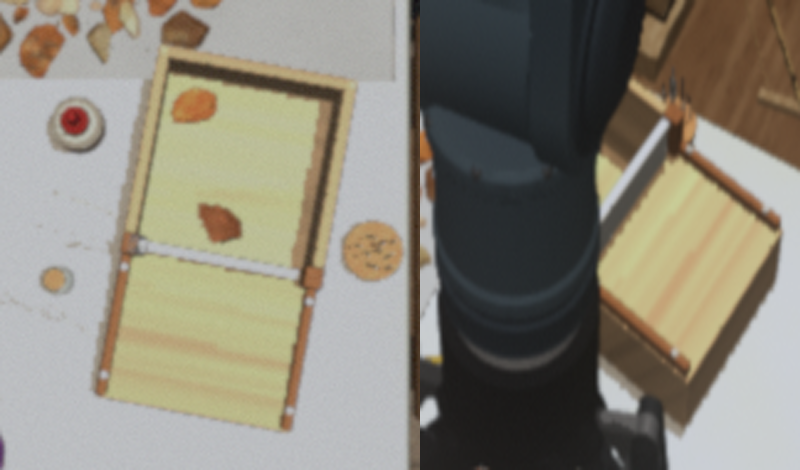

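The lump lies in the well at crop (220,222) and the flap is shut along the doorway. The vial, bottle and needle stand are where they stood. I'll hand in.

```bash
python3 -c "
from cell import ticket
print(ticket.job_done())"
```

```text
the job is handed in; nothing more can be done
None
```

The amber lump is in the well, the flap has swung shut, and the vial, glue bottle and needle stand look unmoved in the last picture; the job is handed in, but no verdict was returned.

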